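# Switch on the portable cooking plate

### The arm

A 6-joint arm with a two-finger parallel gripper is mounted at the origin on a cart in front of the work surface, level with it; the furniture and walls round the work are solid. World frame = base frame: x ahead of the robot, y to its left, z up, the work surface at z = 0. Lengths are in mm, angles in rad, forces in N, time in s.
With the tool pointing down it reaches from about 350 to 975 mm from the base axis. Payload 7.1 kg.
Tool frame: the origin (TCP) lies midway between the tips of the shut fingers; the grasp point (between the pads) lies 19 mm behind it; z points along the fingers, y is the line along which they close (so a half turn about z gives the same grasp; the last joint's range is limited). The gripper opens to 88 mm and grips with 3 to 60 N. Pads are 20 mm wide; open, the fingers measure 115 mm over their backs; the gripper's body (75 mm by 178 mm) begins 61 mm behind the grasp point.
Start: joints at [1.164, 0.423, 1.63, -0, 1.089, -0.019], TCP at [236.313, 578.585, 222.675] pointing down, gripper open.
Joint ranges: [-3, 3], [-0.9, 2.11], [0.09, 2.58], [-1.31, 4.45], [0.11, 2.69], [-2.54, 2.54]. Speed limits (rad/s): [2.39, 2.39, 3.01, 3.14, 3.14, 3.14].

### API

Orientations are given as a rotation vector (axis times angle).
In Python, from workcell import ctrl gives the robot as it stands. The module is installed in compiled form; this text tells all that it offers.
- The arm moves only by the tool servo_tool, never from a script. Its argument "increments" is a list of rows, each a list of 7 numbers: the shift along the world's x, y, z in cm, then the turn, a rotation vector about the world's x, y, z in degrees, then the opening, from -1 (shut) to 1 (fully open). A call has 1 to 20 rows; each row is the pose to reach, as a shift and turn from the pose commanded when the call began; what a row does not reach only later rows make up. A row lasts 1/12 s, in which the tool goes at most 41.7 mm and 7.16 degrees, less where a joint would pass 70% of its speed; a pose out of reach is approached as far as the arm can. A call with a gripper value outside its range is refused whole. The fingers move at their own pace and stop on an object; the grip force is fixed at half the most. Time passes only in rows, so rows that repeat a pose let the fingers close. It gives the time, the measured TCP pose, the force, the opening and the grip force at its end, in the units of the state.
- ctrl.get_obs(): the state, without advancing time (a new reading comes with each control period).
- ctrl.get_image(name): name is "scene" or "top" or "wrist"; returns a dict with "image" (400x640x3 uint8, red, green, blue), "fx", "fy", "cx", "cy" (pixels), "extrinsics" (4x4, takes a point from camera to world coordinates); the wrist camera has in their place "tool_from_camera" (4x4, takes a point from camera to tool coordinates, whose origin is the TCP and whose axes are the flange's). Camera axes: x right, y up, looking along -z (the intrinsics and any distortion apply to the point x, -y, -z); pixel columns grow to the right and rows downward; lengths in mm; the calibration is good to about 2 mm. A picture is of the moment at which its call begins: read the wrist's pose just before it. There is no depth.
- ctrl.close_job(): hands the job in; it is judged then, once.
The state is a dict: "t": time; "qpos": joint angles; "qvel": joint speeds; "joint_torque": joint torques, N m; "ee_pos": TCP position; "orientation": TCP orientation; "ft_force": force on the tool from outside, world axes, zero at the start; "moment": the same for the moment, N m; "width": finger opening in mm; "grasp_force": force on a finger pad.
Only numpy, scipy, OpenCV 4.12 (cv2) and the standard library are available. Lean on these libraries where they do the work, as an engineer would, in place of code of your own. Each camera call takes 0.05 s, during which the arm holds its last target. There are 200 camera calls.

### The job

Switch on the portable cooking plate under the saucepan: its black knob is locked at off, so push the knob down against its spring and, while it is down, turn it clockwise until its white pointer stands at the orange tab. Then let the knob spring back up, leaving the orange tab where it is, the saucepan on its plate and the things round about undisturbed.

Things in the scene. Friction and masses are not known exactly. Their poses are not given: they have to be found in the camera images.
- cooking_plate: white portable cooking plate, fixed to the worktop, 260 deep (x) x 200 wide (y) x 55 high, with a round hotplate (164 across) on the rear of its top and one black knob on the front. Origin at the centre of its underside, x axis to its rear, z up. The knob's upright axis is at x = -0.086, y = 0 of this frame, the hotplate's centre at x = 0.048.
- knob_top (a point): top centre of the knob's bar grip, on the turning axis, 99 mm above the worktop when up. The knob is a black disc (skirt) 60 across, its upper face 73 mm above the worktop, with an upright bar across its middle, 54 long, 12 thick, 26 above the skirt: fingers can straddle the bar and press on the skirt. The point's x axis runs along the bar towards the white pointer.
- knob_pointer (a point): outer end of the white pointer line, on the edge of the knob's skirt 30 mm from the axis, at the height of the skirt's upper face. When off it points to the rear of the cooking plate.
- knob (a joint): turning angle of the knob, rad: 0 is off (start), grows clockwise seen from above, end stop at 2.1. A lock blocks it at about 0.07 unless the knob is held down by more than 5 mm; the lock ends at about 0.45, from there it turns with the knob up or down and stays where it is left (friction 0.03 Nm).
- push (a joint): how far the knob is pushed down, m: 0 is up, 0.007 fully down. Spring: 5 N to start, 9 N when fully down; it springs back by itself when let go.
- marker (a joint): angle of the orange tab about the knob's axis, rad, in the same sense and from the same zero as the knob's angle: the knob's angle must be made equal to it. It differs from run to run (0.8 to 1.35). Stiff (0.2 Nm).
- marker_tip (a point): on the orange tab's middle line, 30 mm from the knob's axis, so straight under the pointer's end when the pointer stands at the tab. The tab is 8 mm wide, 3 mm high, lies flat on the cooking plate and sticks out 11 mm beyond the edge of the knob's skirt, on a thin steel ring under the knob.
- saucepan: steel saucepan without lid on the hotplate, 116 across, 62 high (rim about 123 mm above the worktop), a small black handle on either side. Origin at the centre of its underside.
- mug: white spotted mug, 93 high, left of the work; origin at its underside
- spice_jar: glass spice jar with a green cap, 46 across, 106 high, on the right; origin at its underside
- salt_shaker: salt shaker, 44 across, 90 high, on the right; origin at its underside
Not all that is in view belongs to the job. Leave any green look-alike of the saucepan alone.

How it is judged:
By the outcome, as a careful person would: the job done as asked, in the order asked, and still so for the second after the job is handed in, with the robot touching nothing.
It also fails if it takes over 51 s, if anything falls off the work surface, if the arm or the gripper's body presses on something with over 40 N, if the wrist force passes 120 N, or if a joint passes its speed limit or range.

## Working session

There is one attempt and no reset: what is moved stays moved. The work goes in short steps, Python scripts to look and compute and a tool call to move; the robot and the scene stay as the last step left them, time stands still between calls to the robot, and variables do not carry over. Pictures are saved under pics/ and viewed, at most 10 in all, crops included, and the job is handed in when it is done.

Besides the shell and the picture viewer there is one more tool, called after "Emit:" as name([rows], argument=value, ...), one row to a line, values as JSON. servo_tool: Moves the arm, as the interface text tells. Its arguments: {"type":"object","properties":{"increments":{"type":"array","items":{"type":"array","items":{"type":"number"}}}},"required":["increments"]}

```bash
mkdir -p pics; cat > h.py <<'E'
import numpy as np, cv2
from workcell import ctrl
from scipy.spatial.transform import Rotation as R
def cam(name):
    o=ctrl.get_obs(); d=ctrl.get_image(name)
    if name=="wrist":
        T=np.eye(4); T[:3,:3]=R.from_rotvec(o["orientation"]).as_matrix(); T[:3,3]=o["ee_pos"]
        d["extrinsics"]=T@np.array(d["tool_from_camera"])
    return d
def save(d,fn,box=None,s=1):
    im=d["image"][:,:,::-1]
    if box: im=im[box[1]:box[3],box[0]:box[2]]
    cv2.imwrite(fn,cv2.resize(np.ascontiguousarray(im),None,fx=s,fy=s,interpolation=cv2.INTER_CUBIC))
def ray(d,u,v):
    E=np.array(d["extrinsics"]); r=np.array([(u-d["cx"])/d["fx"],-(v-d["cy"])/d["fy"],-1.])
    return E[:3,3],E[:3,:3]@r
def onz(d,u,v,z):
    c,r=ray(d,u,v); return c+r*(z-c[2])/r[2]
def proj(d,p):
    E=np.array(d["extrinsics"]); q=E[:3,:3].T@(np.array(p)-E[:3,3])
    return d["cx"]+d["fx"]*q[0]/-q[2], d["cy"]-d["fy"]*q[1]/-q[2]
def tri(d1,p1,d2,p2):
    c1,r1=ray(d1,*p1); c2,r2=ray(d2,*p2)
    s=np.linalg.lstsq(np.c_[r1,-r2],c2-c1,rcond=None)[0]
    a=c1+r1*s[0]; b=c2+r2*s[1]; return (a+b)/2,np.linalg.norm(a-b)
E
python3 - <<'E'
from h import *
import pickle
D={}
for n in("scene","top"):
    D[n]=cam(n); save(D[n],f"pics/{n}0.png"); print({k:(v if k!="image" else 0) for k,v in D[n].items()})
pickle.dump(D,open("d0.pkl","wb")); print(ctrl.get_obs())
E
```

```text
{'image': 0, 'fx': 379.021815533166, 'fy': 379.021815533166, 'cx': 322.0028049612188, 'cy': 193.67170080269779, 'extrinsics': array([[ 5.09234971e-01,  3.69876880e-01, -7.77091268e-01,
        -3.07905915e+02],
       [-8.60446847e-01,  2.00309756e-01, -4.68515981e-01,
        -6.52376889e+02],
       [-1.76342669e-02,  9.07230453e-01,  4.20264128e-01,
         5.28789407e+02],
       [ 0.00000000e+00,  0.00000000e+00,  0.00000000e+00,
         1.00000000e+00]])}
{'image': 0, 'fx': 434.1697666073775, 'fy': 434.1697666073775, 'cx': 324.6939588214374, 'cy': 200.20540494903855, 'extrinsics': array([[-3.67916806e-03,  9.97172524e-01, -7.50561184e-02,
         4.19014299e+02],
       [-9.99886865e-01, -4.76310480e-03, -1.42677964e-02,
        -1.44338223e+02],
       [-1.45849547e-02,  7.49951333e-02,  9.97077233e-01,
         1.28437681e+03],
       [ 0.00000000e+00,  0.00000000e+00,  0.00000000e+00,
         1.00000000e+00]])}
{'t': 0.1, 'qpos': array([ 1.16401482e+00,  4.23753820e-01,  1.63057512e+00,  7.63076814e-06,
        1.08861923e+00, -1.89979220e-02]), 'qvel': array([ 0.00083866, -0.00168794, -0.00116651,  0.00058184, -0.00087136,
        0.00100685]), 'joint_torque': array([ 1.61951548e-04, -5.45609665e+01, -2.74322838e+01,  6.45243097e-02,
        1.87959289e-02, -3.80463644e-05]), 'ee_pos': array([236.11575153, 578.1558687 , 222.00116491]), 'orientation': array([-6.05268467e-01, -3.08243560e+00,  2.07874155e-03]), 'ft_force': array([ 0.67849166,  0.00741777, -0.1205622 ]), 'moment': array([ 0.02782088, -0.01621105,  0.03514188]), 'grasp_force': 0.0, 'width': 87.70373406416854}
```

View pics/scene0.png

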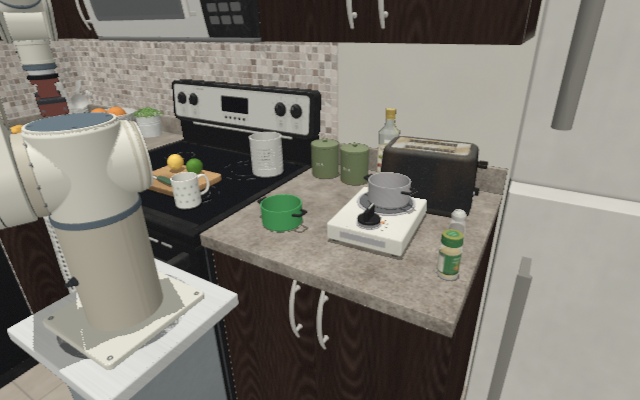

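View pics/top0.png

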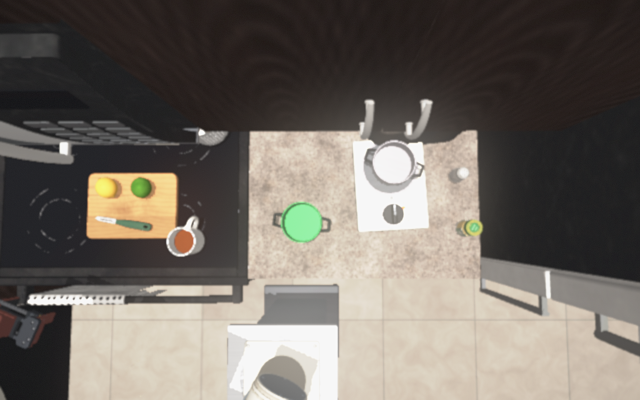

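The top view shows the white plate at (391,185), its black knob at (393,214) with the bar pointing to the rear, and the steel saucepan at (393,165). The other pot, at (302,222), is the green look-alike, so I leave it alone. The mug, jar and shaker stand clear.

```bash
python3 - <<'E'
from h import *
import pickle
D=pickle.load(open("d0.pkl","rb"))
t,s=D["top"],D["scene"]
def dark(d,box,th):
    g=d["image"].max(2)[box[1]:box[3],box[0]:box[2]]
    n,l,st,c=cv2.connectedComponentsWithStats((g<th).astype(np.uint8))
    for i in range(1,n):
        if st[i,4]>15: print(st[i,:2]+box[:2],st[i,2:],c[i]+box[:2])
print("top");dark(t,(375,195,412,230),90);print("scene");dark(s,(345,198,395,235),70)
for z in(73,99): print(z,onz(t,393,214,z))
for q in((355,142),(422,142),(428,230),(358,231)): print(q,onz(t,*q,55))
a=cv2.resize(t["image"][190:235,350:435],None,fx=6,fy=6,interpolation=2); b=cv2.resize(s["image"][190:245,330:415],None,fx=6,fy=6,interpolation=2)
cv2.imwrite("pics/crop0.png",np.vstack([a,b])[:,:,::-1])
E
```

```text
top
scene
[358 205] [ 22  20 276] [368.78985507 217.07246377]
73 [ 470.76409501 -317.12713103   73.        ]
99 [ 469.65337975 -313.41853138   99.        ]
(355, 142) [ 678.41892757 -214.2220588    55.        ]
(422, 142) [ 677.12452489 -405.61572054   55.        ]
(428, 230) [ 426.04372579 -417.32541798   55.        ]
(358, 231) [ 423.97201662 -220.41228813   55.        ]
```

View pics/crop0.png

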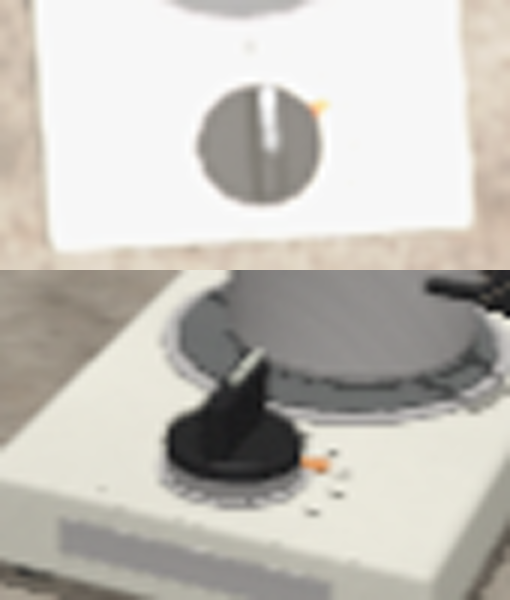

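The enlarged crop shows the knob centre at top-view pixel (393.2,214.2). Its white pointer faces the rear, and the orange tab is at about (403,208), clockwise of it. It sits under the steel saucepan, so this is the right plate. I'll go above it now.

Emit:
servo_tool([
  [11, -20, 4, 0, 0, 7, 1],
  [22, -47, 4, 0, 0, 14, 1],
  [22, -47, 4, 0, 0, 14, 1],
  [22, -47, 4, 0, 0, 14, 1],
  [22, -47, 4, 0, 0, 14, 1],
  [22, -47, 4, 0, 0, 14, 1],
  [22, -47, 4, 0, 0, 14, 1],
  [22, -47, 4, 0, 0, 14, 1],
  [22, -47, 4, 0, 0, 14, 1],
  [22, -47, 4, 0, 0, 14, 1],
  [22, -47, 4, 0, 0, 14, 1],
  [22, -47, 4, 0, 0, 14, 1],
  [22, -47, 4, 0, 0, 14, 1],
  [22, -47, 4, 0, 0, 14, 1],
  [22, -47, 4, 0, 0, 14, 1],
  [22, -47, 4, 0, 0, 14, 1],
  [22, -47, 4, 0, 0, 14, 1],
  [22, -47, 4, 0, 0, 14, 1],
  [22, -47, 4, 0, 0, 14, 1],
  [22, -47, 4, 0, 0, 14, 1],
])

```text
t: 1.77
ee_pos: [456.0, 109.3, 262.6]
orientation: [-0.223, -3.134, 0.0]
ft_force: [-0.2, 1.1, 0.0]
width: 87.8
grasp_force: 0.0
```

```bash
python3 - <<'E'
from h import *
o=ctrl.get_obs(); print(o["ee_pos"],o["orientation"],o["qpos"],R.from_rotvec(o["orientation"]).as_matrix())
d=ctrl.get_image("wrist"); print(d["tool_from_camera"],d["fx"],d["cx"],d["cy"])
E
```

```text
[456.00481179 109.3124309  262.61264289] [-2.22847581e-01 -3.13351367e+00  6.16973053e-05] [ 2.09892826e-01  1.39595756e-01  1.92421503e+00  9.01662305e-06
  1.07795110e+00 -1.21891189e+00] [[-9.89935499e-01  1.41519185e-01 -1.67169279e-04]
 [ 1.41519192e-01  9.89935512e-01 -2.74903349e-05]
 [ 1.61596396e-04 -5.08713197e-05 -9.99999986e-01]]
[[ 1.52513211e-04  9.66596486e-01  2.56302965e-01  6.93749589e+01]
 [ 9.99999473e-01  1.12732781e-04 -1.02019983e-03 -1.99165530e-02]
 [-1.01501531e-03  2.56302986e-01 -9.66595960e-01 -1.63068931e+02]
 [ 0.00000000e+00  0.00000000e+00  0.00000000e+00  1.00000000e+00]] 296.0580396624376 318.41034924180616 202.16507076673977
```

Emit:
servo_tool([
  [1.3, -42.3, -4, 0, 0, 9.5, 1],
  [1.3, -42.3, -4, 0, 0, 9.5, 1],
  [1.3, -42.3, -4, 0, 0, 9.5, 1],
  [1.3, -42.3, -4, 0, 0, 9.5, 1],
  [1.3, -42.3, -4, 0, 0, 9.5, 1],
  [1.3, -42.3, -4, 0, 0, 9.5, 1],
  [1.3, -42.3, -4, 0, 0, 9.5, 1],
  [1.3, -42.3, -4, 0, 0, 9.5, 1],
  [1.3, -42.3, -4, 0, 0, 9.5, 1],
  [1.3, -42.3, -4, 0, 0, 9.5, 1],
  [1.3, -42.3, -4, 0, 0, 9.5, 1],
  [1.3, -42.3, -4, 0, 0, 9.5, 1],
  [1.3, -42.3, -4, 0, 0, 9.5, 1],
  [1.3, -42.3, -4, 0, 0, 9.5, 1],
  [1.3, -42.3, -4, 0, 0, 9.5, 1],
])

```text
t: 3.07
ee_pos: [469.4, -312.7, 222.8]
orientation: [0.038, -3.141, -0.001]
ft_force: [-0.6, 0.2, 0.3]
width: 88.0
grasp_force: 0.0
```

```bash
python3 - <<'E'
from h import *
import pickle
o=ctrl.get_obs(); print(o["ee_pos"],o["orientation"],o["qpos"])
d=cam("wrist"); pickle.dump(d,open("w1.pkl","wb")); save(d,"pics/w1.png")
print(proj(d,(470.8,-317,73)))
E
```

```text
[ 469.4225532  -312.72788292  222.79749764] [ 3.77854794e-02 -3.14116733e+00 -6.73963536e-04] [-6.08904593e-01  3.34307024e-01  1.76618206e+00  2.70861733e-04
  1.04151426e+00 -2.20389481e+00]
(np.float64(314.16358517707005), np.float64(191.15976843581566))
```

View pics/w1.png

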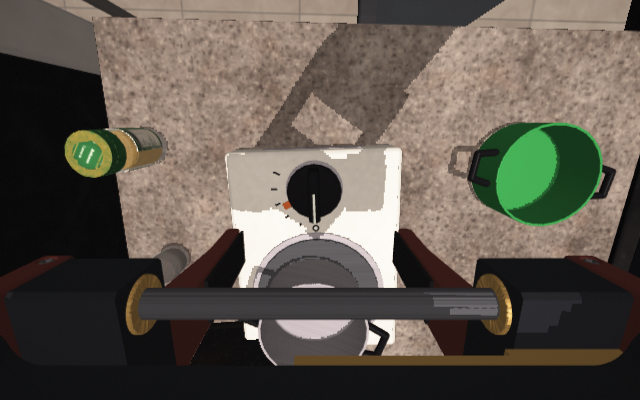

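The wrist view, in which down is to the rear, shows the knob at (314,190) with its pointer to the rear, the orange tab at (286,205), and the steel pan behind it. I'll measure these finely, using the top view as the second view.

```bash
cat > m.py <<'E'
from h import *
def blobs(m,box,mn):
    x0,y0,x1,y1=box
    cs,_=cv2.findContours(m[y0:y1,x0:x1].astype(np.uint8),0,cv2.CHAIN_APPROX_NONE,offset=(x0,y0))
    return sorted([c for c in cs if cv2.contourArea(c)>=mn],key=cv2.contourArea)[::-1]
def orange(d,box):
    i=d["image"].astype(float); r,g,b=i[...,0],i[...,1],i[...,2]
    w=np.clip((r-b)/np.maximum(r,1)-.2,0,1); w[r<90]=0
    k=np.zeros_like(w); k[box[1]:box[3],box[0]:box[2]]=1; w*=k
    v,u=np.nonzero(w>.1); ww=w[v,u]
    return np.array([u@ww,v@ww])/ww.sum(),len(u),(u.min(),u.max(),v.min(),v.max())
E
python3 - <<'E'
from m import *
import pickle
D=pickle.load(open("d0.pkl","rb")); t=D["top"]; w=pickle.load(open("w1.pkl","rb"))
ow=orange(w,(272,193,298,222)); ot=orange(t,(398,200,412,214)); print("orange",ow,ot)
print("tab tri",tri(w,ow[0],t,ot[0]))
m=w["image"].max(2)<70
c=blobs(m,(275,150,350,232),200)[0]; hull=cv2.convexHull(c); e=cv2.fitEllipse(hull); print("wrist knob",e,cv2.boundingRect(c))
g=t["image"].max(2); mt=g<190
ct=blobs(mt,(378,200,408,229),60)[0]; et=cv2.fitEllipse(cv2.convexHull(ct)); print("top knob",et,cv2.boundingRect(ct))
print("knob tri",tri(w,e[0],t,et[0]))
print("skirt z73",onz(w,*e[0],73),onz(t,*et[0],73))
k=onz(w,*e[0],73)
for z in(55,58): 
    p=onz(w,*ow[0],z); q=onz(t,*ot[0],z); print(z,p,q,[np.arctan2(-(x-k)[1],(x-k)[0]) for x in(p,q)],np.linalg.norm((p-k)[:2]),np.linalg.norm((q-k)[:2]))
save(w,"pics/w1c.png",(262,150,362,240),8); 
E
```

```text
orange (array([286.54591865, 204.75182469]), 55, (np.int64(282), np.int64(290), np.int64(200), np.int64(209))) (array([402.30499687, 207.4321329 ]), 3, (np.int64(402), np.int64(403), np.int64(207), np.int64(208)))
tab tri (array([ 490.15966614, -346.97318754,   59.17240785]), np.float64(2.8870831967724944))
wrist knob ((313.8750305175781, 192.1276092529297), (53.732521057128906, 57.3639030456543), 178.0933837890625) (287, 164, 55, 59)
top knob ((392.9638977050781, 213.76905822753906), (19.309019088745117, 20.162477493286133), 101.94719696044922) (383, 204, 20, 20)
knob tri (array([ 471.50373584, -317.08929868,   74.01195473]), np.float64(0.4777455856027825))
skirt z73 [ 471.88161694 -317.29051446   73.        ] [ 471.40801799 -317.03673973   73.        ]
55 [ 491.76364753 -348.80127896   55.        ] [ 490.00676152 -346.2472204    55.        ] [np.float64(1.0079226756925181), np.float64(1.0115217373757284)] 37.25887034966723 34.16155272694982
58 [ 490.93250203 -348.49076481   58.        ] [ 489.83352139 -345.75450979   58.        ] [np.float64(1.0226188583154274), np.float64(1.0081171117961714)] 36.55669356895938 33.65219017815207
```

View pics/w1c.png

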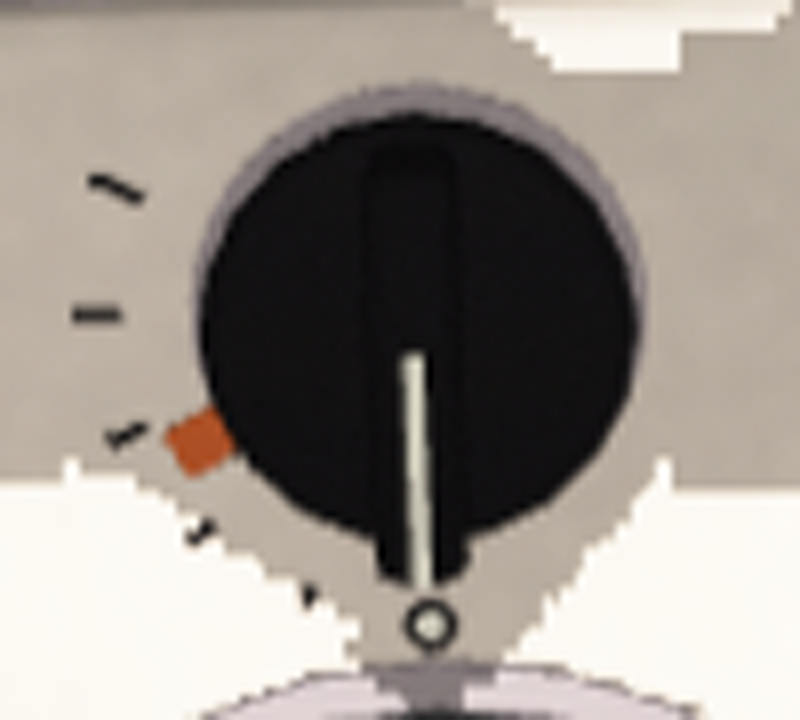

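```bash
python3 - <<'E'
from m import *
import pickle
w=pickle.load(open("w1.pkl","rb"))
f=lambda x,y:(262+(x+.5)/8-.5,150+(y+.5)/8-.5)
m=w["image"].max(2)<50
c=blobs(m,(275,150,350,232),200)[0].reshape(-1,2)
P=np.array([onz(w,u,v,73)for u,v in c])[:,:2]
k=np.array([471.5,-317.])
for _ in range(5):
    r=P-k; s=P[~((np.abs(r[:,1])<9)&(r[:,0]>0))]
    A=np.c_[2*s,np.ones(len(s))]; q=np.linalg.lstsq(A,(s**2).sum(1),rcond=None)[0]; k=q[:2]
print("axis z73",k,"R",np.sqrt(q[2]+k@k))
a,b=onz(w,*f(413,355),99)[:2],onz(w,*f(423,585),99)[:2]
d=b-a; zp=np.arctan2(-d[1],d[0]); print("pointer line",a,b,zp, "perp offset of axis",np.cross(d/np.linalg.norm(d),k-a))
g=onz(w,*f(430,625),55)[:2]-k; z0=np.arctan2(-g[1],g[0]); print("off mark",g,z0)
for n,p in dict(mid=(202,443),out=(179,457.5),inn=(226,428)).items():
    for z in(56,58):
        g=onz(w,*f(*p),z)[:2]-k; print(n,z,g,np.hypot(*g),np.arctan2(-g[1],g[0]))
i,j=onz(w,*f(226,428),58)[:2],onz(w,*f(179,457.5),58)[:2]; print("tab line dir",np.arctan2(-(j-i)[1],(j-i)[0]))
E
```

```text
axis z73 [ 470.77033279 -317.47818534] R 28.70433206536733
pointer line [ 467.77878998 -317.70959544] [ 497.89527188 -315.83982473] -0.06200504801471814 perp offset of axis 0.04559347900775679
off mark [48.33458519  2.60564034] -0.05385627344076732
mid 56 [ 20.93147321 -30.91245701] 37.332379631250916 0.9755909999166178
mid 58 [ 20.37607145 -30.70730966] 36.852722479945335 0.9849491815417738
out 56 [ 23.18696544 -34.24503538] 41.35647246286219 0.9756123532906009
out 58 [ 22.61788905 -34.01968323] 40.85226740430461 0.984054454515603
inn 56 [ 18.60513767 -27.44643572] 33.15807566236417 0.9750770652052275
inn 58 [ 18.06384005 -27.26230222] 32.70375268345344 0.9856185085980945
tab line dir 0.9777772989996038<stdin>:14: DeprecationWarning: Arrays of 2-dimensional vectors are deprecated. Use arrays of 3-dimensional vectors instead. (deprecated in NumPy 2.0)
```

The knob axis is at about (471, -317.3). The plate is yawed +3.2°, and the tab is at about 1.04 rad (59.5°) from off. I'll align and come down to just above the bar with the fingers part shut.

Emit:
servo_tool([
  [0.1, -0.2, -2, 0, 0, 1, -0.2],
  [0.2, -0.3, -4, 0, 0, 2, -0.2],
  [0.2, -0.3, -6, 0, 0, 2, -0.2],
  [0.2, -0.3, -8, 0, 0, 2, -0.2],
  [0.2, -0.3, -10, 0, 0, 2, -0.2],
  [0.2, -0.3, -11.7, 0, 0, 2, -0.2],
  [0.2, -0.3, -11.7, 0, 0, 2, -0.2],
  [0.2, -0.3, -11.7, 0, 0, 2, -0.2],
  [0.2, -0.3, -11.7, 0, 0, 2, -0.2],
  [0.2, -0.3, -11.7, 0, 0, 2, -0.2],
])

```text
t: 3.95
ee_pos: [472.2, -317.6, 107.1]
orientation: [-0.091, 3.138, -0.002]
ft_force: [-0.5, -0.3, 0.2]
width: 35.3
grasp_force: 0.0
```

```bash
python3 - <<'E'
from m import *
import pickle
o=ctrl.get_obs(); print(o["ee_pos"],o["orientation"],o["width"],o["ft_force"])
d=cam("wrist"); pickle.dump(d,open("w2.pkl","wb"))
for p in((471,-317.3,99),(471,-317.3,73)): print(proj(d,p))
save(d,"pics/w2.png",(160,120,480,360),2.4)
E
```

```text
[ 472.21283349 -317.5978812   107.11881128] [-9.08274953e-02  3.13847375e+00 -2.17114722e-03] 35.32208293582051 [-0.5451087  -0.29226064  0.23183298]
(np.float64(318.9060778734298), np.float64(237.748757084474))
(np.float64(318.86359499167014), np.float64(223.90058921364792))
```

View pics/w2.png

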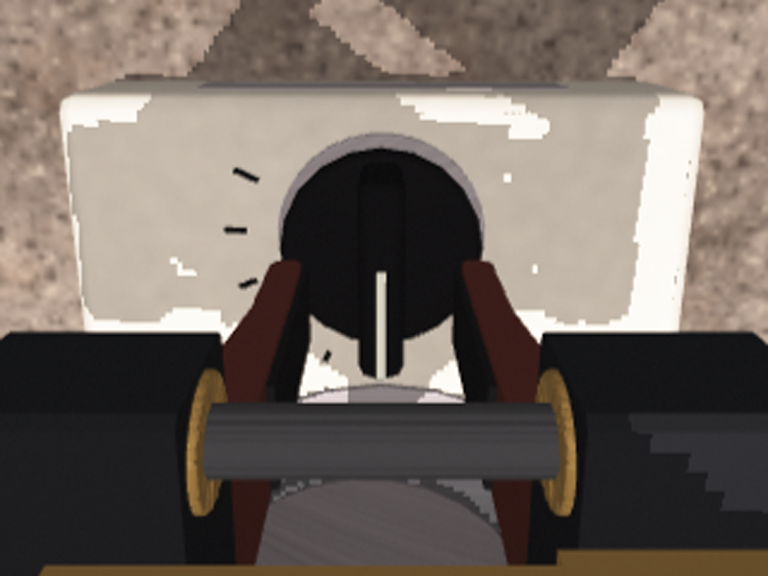

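The picture shows the bar at crop (381,330) midway between the fingers (300 and 462) and parallel to them, so I go down round it and close.

Emit:
servo_tool([
  [-0.1, 0, -1, 0, 0, 0, -0.2],
  [-0.1, 0, -2, 0, 0, 0, -0.2],
  [-0.1, 0, -2.8, 0, 0, 0, -0.2],
  [-0.1, 0, -2.8, 0, 0, 0, -0.2],
  [-0.1, 0, -2.8, 0, 0, 0, -0.2],
  [-0.1, 0, -2.8, 0, 0, 0, -0.2],
])

```text
t: 4.5
ee_pos: [470.2, -317.4, 77.4]
orientation: [0.09, -3.14, -0.001]
ft_force: [0.4, 0.1, 0.3]
width: 35.2
grasp_force: 0.0
```

Emit:
servo_tool([
  [0, 0, 0, 0, 0, 0, -0.5],
  [0, 0, 0, 0, 0, 0, -1],
  [0, 0, 0, 0, 0, 0, -1],
  [0, 0, 0, 0, 0, 0, -1],
  [0, 0, 0, 0, 0, 0, -1],
  [0, 0, 0, 0, 0, 0, -1],
])

```text
t: 5.0
ee_pos: [470.5, -317.7, 78.0]
orientation: [-0.09, 3.14, -0.001]
ft_force: [0.8, -1.4, 1.3]
width: 12.0
grasp_force: 30.0
```

Emit:
servo_tool([
  [0, 0, 0, 0, 0, 0, -0.5],
  [0, 0, 0, 0, 0, 0, -0.5],
  [0, 0, -0.2, 0, 0, 0, -0.5],
  [0, 0, -0.45, 0, 0, 0, -0.5],
  [0, 0, -0.45, 0, 0, 0, -0.5],
  [0, 0, -0.45, 0, 0, 0, -0.5],
])

```text
t: 5.5
ee_pos: [470.4, -317.4, 73.2]
orientation: [-0.09, 3.14, 0.0]
ft_force: [-0.0, 0.6, 4.3]
width: 21.9
grasp_force: 2.0
```

Emit:
servo_tool([
  [0, 0, 0, 0, 0, 0, -1],
  [0, 0, 0, 0, 0, 0, -1],
  [0, 0, 0, 0, 0, 0, -1],
  [0, 0, -0.2, 0, 0, 0, -1],
  [0, 0, -0.4, 0, 0, 0, -1],
  [0, 0, -0.6, 0, 0, 0, -1],
  [0, 0, -0.7, 0, 0, 0, -1],
  [0, 0, -0.7, 0, 0, 0, -1],
  [0, 0, -0.7, 0, 0, 0, -1],
])

```text
t: 6.25
ee_pos: [470.6, -317.7, 66.6]
orientation: [-0.09, 3.14, -0.001]
ft_force: [-1.8, -0.7, 8.3]
width: 11.5
grasp_force: 31.1
```

The knob is fully down (8.3 N, tip at 66.6). Now I turn it clockwise in stages.

Emit:
servo_tool([
  [0, 0, 0, 0, 0, -4, -1],
  [0, 0, 0, 0, 0, -8, -1],
  [0, 0, 0, 0, 0, -12, -1],
  [0, 0, 0, 0, 0, -16, -1],
  [0, 0, 0, 0, 0, -20, -1],
  [0, 0, 0, 0, 0, -20, -1],
])

```text
t: 6.75
ee_pos: [470.6, -317.6, 66.6]
orientation: [0.463, 3.107, -0.0]
ft_force: [-0.9, 0.1, 7.4]
width: 12.1
grasp_force: 31.1
```

Emit:
servo_tool([
  [0, 0, 0, 0, 0, -4, -1],
  [0, 0, 0, 0, 0, -8, -1],
  [0, 0, 0, 0, 0, -12, -1],
  [0, 0, 0, 0, 0, -16, -1],
  [0, 0, 0, 0, 0, -20, -1],
  [0, 0, 0, 0, 0, -24, -1],
  [0, 0, 0, 0, 0, -28, -1],
  [0, 0, 0, 0, 0, -32, -1],
  [0, 0, 0, 0, 0, -32, -1],
  [0, 0, 0, 0, 0, -32, -1],
])

```text
t: 7.58
ee_pos: [470.7, -317.3, 66.6]
orientation: [1.296, 2.861, 0.0]
ft_force: [-0.3, 2.2, 8.5]
width: 12.0
grasp_force: 31.1
```

```bash
python3 - <<'E'
from m import *
import pickle
o=ctrl.get_obs(); print(o["ee_pos"],o["orientation"],o["width"],o["ft_force"],o["moment"])
M=R.from_rotvec(o["orientation"]).as_matrix(); print("bar angle cw world",-np.arctan2(-M[1,0],-M[0,0]))
s=cam("scene"); d=cam("wrist"); pickle.dump((d,s),open("w3.pkl","wb"))
a=cv2.resize(d["image"][150:300,210:430],(660,450),interpolation=2)
b=cv2.resize(s["image"][190:240,340:450],(330,150),interpolation=2)
cv2.imwrite("pics/w3.png",a[:,:,::-1])
E
```

```text
[ 470.7345713  -317.34389331   66.57287401] [1.29624311e+00 2.86089699e+00 4.79406318e-04] 11.983482941456925 [-0.31079884  2.17397234  8.46069104] [ 0.23069976  0.00075497 -0.00805686]
bar angle cw world 0.8508409494409702
```

View pics/w3.png

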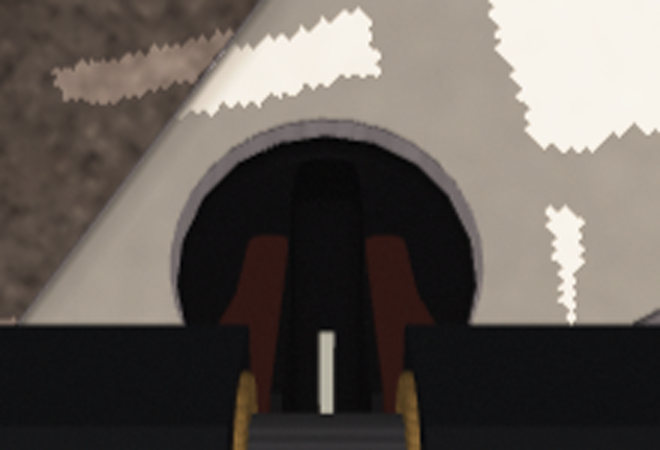

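The knob follows the hand, with the bar straight between the fingers at (325,280), and the hand angle is 0.851. The tab is at 0.98 in world angle, so I turn another 7.4°, let the knob rise in the grip, then open and lift.

Emit:
servo_tool([
  [0, 0, 0, 0, 0, -4, -1],
  [0, 0, 0, 0, 0, -7.4, -1],
  [0, 0, 0, 0, 0, -7.4, -1],
  [0, 0, 0, 0, 0, -7.4, -1],
  [0, 0, 0.3, 0, 0, -7.4, -1],
  [0, 0, 0.65, 0, 0, -7.4, -1],
  [0, 0, 0.65, 0, 0, -7.4, -1],
  [0, 0, 0.65, 0, 0, -7.4, -1],
])

```text
t: 8.35
ee_pos: [470.8, -317.3, 72.8]
orientation: [1.478, 2.771, 0.001]
ft_force: [1.2, 1.6, 4.0]
width: 11.7
grasp_force: 31.0
```

Emit:
servo_tool([
  [0, 0, 0, 0, 0, 0, -0.7],
  [0, 0, 0, 0, 0, 0, -0.5],
  [0, 0, 0.1, 0, 0, 0, -0.4],
  [0, 0, 0.5, 0, 0, 0, -0.4],
  [0, 0, 2, 0, 0, 0, -0.4],
  [0, 0, 4, 0, 0, 0, -0.4],
  [0, 0, 7, 0, 0, 0, -0.4],
  [0, 0, 10, 0, 0, 0, -0.4],
  [0, 0, 13, 0, 0, 0, 0],
  [0, 0, 15, 0, 0, 0, 0.5],
  [0, 0, 15, 0, 0, 0, 1],
  [0, 0, 15, 0, 0, 0, 1],
])

```text
t: 9.35
ee_pos: [470.4, -317.6, 223.3]
orientation: [1.477, 2.771, -0.0]
ft_force: [-0.6, 0.7, 0.3]
width: 49.3
grasp_force: 0.0
```

```bash
python3 - <<'E'
from m import *
import pickle
o=ctrl.get_obs(); print(o["t"],o["ee_pos"],o["orientation"],o["width"],o["ft_force"])
M=R.from_rotvec(o["orientation"]).as_matrix(); print("hand cw world",-np.arctan2(-M[1,0],-M[0,0]))
d=cam("wrist"); pickle.dump(d,open("w4.pkl","wb"))
u,v=map(int,proj(d,(471,-317.3,73))); print(u,v); save(d,"pics/w4.png",(u-50,v-45,u+50,v+45),6)
E
```

```text
9.35 [ 470.39867686 -317.55654747  223.33767124] [ 1.47715573e+00  2.77092722e+00 -3.88065043e-04] 49.296094509898474 [-0.62209893  0.67527139  0.34752068]
hand cw world 0.979537288123756
318 190
```

View pics/w4.png

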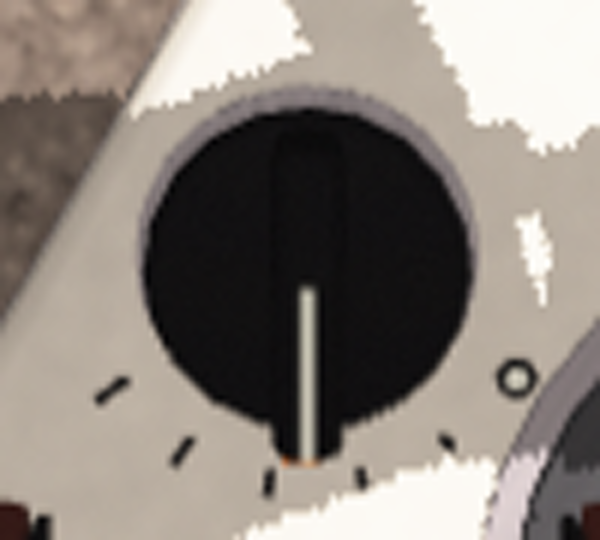

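The knob is up again, and the orange just shows under the pointer's end at crop (300,462). The bar hides the tab, so I look from the other side to check the angle.

Emit:
servo_tool([
  [2.5, -3.7, 1, 0, 0, 0, 1],
  [5, -7.5, 2, 0, 0, 0, 1],
  [5, -7.5, 2, 0, 0, 0, 1],
  [5, -7.5, 2, 0, 0, 0, 1],
  [5, -7.5, 2, 0, 0, 0, 1],
  [5, -7.5, 2, 0, 0, 0, 1],
])

```text
t: 9.9
ee_pos: [518.9, -390.9, 240.6]
orientation: [-1.476, -2.769, -0.001]
ft_force: [0.2, -0.4, 0.3]
width: 87.3
grasp_force: 0.0
```

```bash
python3 - <<'E'
from m import *
import pickle
d=cam("wrist"); pickle.dump(d,open("w5.pkl","wb"))
u,v=map(int,proj(d,(471,-317.3,73))); x0,y0=u-45,max(v-45,0); print(u,v,x0,y0); save(d,"pics/w5.png",(x0,y0,x0+90,y0+90),6)
o,n,b=orange(d,(x0,y0,x0+90,y0+90)); print(o,n,b)
m=d["image"].max(2)<50
c=blobs(m,(x0,y0,x0+90,y0+90),300)[0].reshape(-1,2); P=np.array([onz(d,a,e,73)for a,e in c])[:,:2]
q=np.linalg.lstsq(np.c_[2*P,np.ones(len(P))],(P**2).sum(1),rcond=None)[0]; k=q[:2]; print("axis",k,np.sqrt(q[2]+k@k))
for K in(k,np.array([470.8,-317.4])):
    g=onz(d,*o,58)[:2]-K; print("tab ang",np.arctan2(-g[1],g[0]),np.hypot(*g))
i=d["image"].astype(int); w=(i.min(2)>110); M=np.zeros_like(w)
for a in range(y0,y0+90):
    for e in range(x0,x0+90):
        if w[a,e]:
            p=onz(d,e,a,99)[:2]-k
            if np.hypot(*p)<24: M[a,e]=1
ps=np.array([onz(d,e,a,99)[:2] for a,e in zip(*np.nonzero(M))]); print(len(ps))
vx,vy,_,_=cv2.fitLine(ps.astype(np.float32),cv2.DIST_HUBER,0,.01,.01).ravel(); s=np.sign(vx); print("pointer ang",np.arctan2(-vy*s,vx*s),ps.mean(0))
E
```

```text
319 106 274 61
[318.84706713 140.48283501] 68 (np.int64(316), np.int64(322), np.int64(136), np.int64(145))
axis [ 470.6442395  -316.61688972] 25.14313636067702
tab ang 0.9941646706108301 36.64753657605545
tab ang 0.9859105652269683 35.90735426238986
56
pointer ang 0.9436645 [ 476.51765524 -325.27726642]
```

View pics/w5.png

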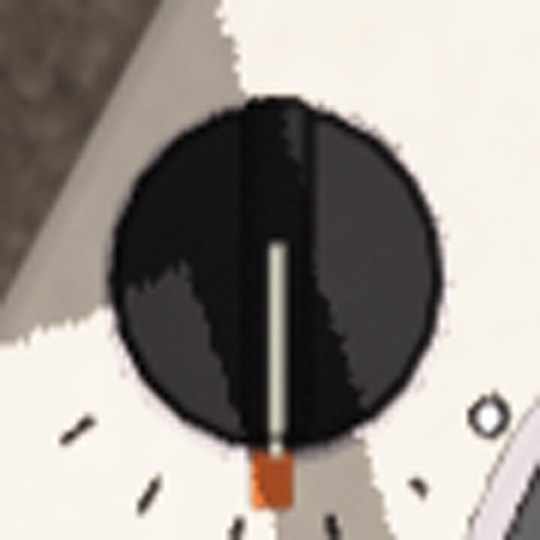

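From this side the pointer's end (276,450) stands over the tab's middle (272,480). The difference is about 0.01–0.02 rad, well under the tab's width. The tab measures 0.986 now against 0.985 before, so it has not moved. The knob is up and the hand is clear, so I hand in.

```bash
python3 -c "
from workcell import ctrl
print(ctrl.close_job())"
```

```text
the job is handed in; nothing more can be done
None
```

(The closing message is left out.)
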